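Raking-light check of a spout insert

TASK

Set the white spout insert, flange down and flat, between the three pins of the pedestal nest on the inspection stand and let go of it. Then raise the stand's sprung lamp lid until the pin on its left side stands level with the point of the marker on the quadrant, and finish with the fingers holding the lid still there, so that its light rakes across the insert for inspection. Do not shift the marker or the other loose things.

Things in the scene. Friction and masses are not known exactly. Their poses are not given: they have to be found in the camera images.
- spout_insert: white moulded spout insert standing on the worktop, mouth up: round flange 51 mm across and 4 mm thick at the bottom, neck 42 mm across above it, 27 mm high in all, about 15 g. Origin: centre of its underside; z points up through the mouth. Best gripped across the neck.
- light_stand: inspection stand, fixed: base plate 270 x 166 x 10 mm with the pedestal nest at its front (-x) end; behind it a grey lamp case 152 mm deep, 130 mm wide, top 72 mm above the worktop, front wall at x = -20 mm. Origin: on the worktop under the plate; x points from nest to hinge, z up. The lid's hinge axis is level, along y, at x = 128 mm, z = 77 mm. Quadrant upright beside the case, y = +78 mm.
- nest_seat (a point): centre of the pedestal nest, at the height of its seat, 45 mm above the worktop: a three-armed steel head on a stem, its three domed pins 4 mm thick and 5 mm high on a circle of 60 mm about the centre, one towards the front and two to the rear, so that the flange has 2.5 mm of play. Axes as the stand's.
- lamp_lid (a joint): angle of the sprung lamp lid, rad: 0 shut and level, grows as the front edge is raised (hinge at the rear), stop at 1.4. A grey ribbed plate 150 x 136 x 5 mm with the lamp panel underneath. Spring and weight always pull it shut: 4 to 6 N at the handle; let go, it falls shut.
- lid_handle (a point): middle of the lid's handle: round steel bar 8 mm thick along the stand's y, 72 mm long between its end bends, 31 mm above and 15 mm in front of the lid's front edge; 108 mm above the worktop when shut. It moves with the lid on an arc of 171 mm about the hinge axis (when shut: 168 mm in front of the axis and 31 mm above it).
- lid_pin (a point): outer end of the steel pin, 5 mm thick, on the left-hand (+y) side of the lid, 121 mm from the hinge axis in the plane of the lid; as the lid rises it runs along the outer rim of the quadrant. Its axes turn with the lid: x along the lid from front to hinge.
- marker (a joint): angle at which the marker is clamped on the quadrant, rad, measured as the lid's angle: when joint lamp_lid equals joint marker, the lid's pin stands exactly level with the marker's point. Between 0.5 and 0.95.
- marker_tip (a point): point of the marker, a black cursor 35 x 16 mm with a round clamp knob on the quadrant (upright aluminium arc with a tick each 10 degrees on the stand's left, radius 97 to 113 mm about the hinge axis). The point faces outwards, 118 mm from the hinge axis; its x axis points from there to the hinge axis.
- setting_block: steel block 20 x 35 x 26 mm, bystander; origin: centre of its underside
- screw_cap: yellow screw cap 58 mm across, 12 mm high, bystander; origin: centre of its underside
- knurled_nut: knurled nut 34 mm across, 25 mm high, bystander; origin: centre of its underside
- press_head: welding press at the back of the bench, fixed; origin: on the worktop at the foot of its column, axes as the world's. Its head overhangs the bench left of the stand: from 0.49 m above the worktop, x from -0.26 m, y from -0.09 to +0.14 m of the origin. Draw the arm in before swinging past it.

How it is judged:
By the outcome, as a careful person would: the job done as asked, in the order asked, and still so for the second after the job is handed in, while the arm keeps its last pose, push and grip.
It also fails if it takes over 59 s, if anything falls off the work surface, if the arm or the gripper's body presses on something with over 40 N, if the wrist force passes 120 N, or if a joint passes its speed limit or range.

ROBOT

A 6-joint arm with a two-finger parallel gripper is mounted at the origin on a cart in front of the work surface, level with it; the furniture and walls round the work are solid. World frame = base frame: x ahead of the robot, y to its left, z up, the work surface at z = 0. Lengths are in m, angles in rad, forces in N, time in s.
With the tool pointing down it reaches from about 0.375 to 0.925 m from the base axis. Payload 5.7 kg.
Tool frame: the origin (TCP) lies on the centre line of the jaws, within the pads' length; the fingertips stand 17 mm ahead of it and the grasp point (between the pads) lies 2 mm behind it (bot.tip_extent is the distance from the TCP to the fingertips, in m); z points along the fingers, y is the line along which they close (so a half turn about z gives the same grasp; the last joint's range is limited). The gripper opens to 85 mm and grips with 20 to 120 N. Pads are 22 mm wide; open, the fingers measure 114 mm over their backs; the gripper's body (76 mm by 85 mm) begins 54 mm behind the grasp point. The pads swing forward as they close: fully open they stand 13 mm farther back than shut.
Start: joints at [1.142, 0.359, 1.51, -0, 1.272, -0.115], TCP at [0.185, 0.571, 0.248] pointing down, gripper open.
Joint ranges: [-2.97, 2.97], [-1.01, 2.36], [0.21, 2.38], [-0.96, 4.11], [0.2, 2.71], [-2.98, 2.98]. Speed limits (rad/s): [2.39, 2.39, 3.14, 3.14, 3.14, 3.14].

INTERFACE

Orientations are given as a unit quaternion [x, y, z, w].
In Python, from rig import bot gives the robot as it stands.
- The arm moves only by the tool jog_arm, never from a script. Its arguments are lists of equal length, an entry for each row: "grip": the finger opening in mm, from 0 to 85.4; "xyz": the shift along the tool's x, y, z in units of 40 mm (1.0 is 40 mm), a list of three; "dr": the turn, a rotation vector about the tool's x, y, z in rad, a list of three. A call has 1 to 12 rows; each row shifts and turns the commanded pose from where the row before left it, along the tool's axes as they then stand; what a row does not reach is not made up. A row lasts 1/8 s, in which the tool goes at most 62.5 mm and 10.7 degrees, less where a joint would pass 70% of its speed; a pose out of reach is approached as far as the arm can. A call is refused whole if a number of a shift passes 1 or a number of a turn 0.188, either way. A call with a gripper value outside its range is refused whole. The fingers move at their own pace and stop on an object; the grip force is fixed at half the most. Time passes only in rows, so rows that do not move let the fingers close. It gives the time, the measured TCP pose, the force, the opening and the grip force at its end, in the units of the state.
- bot.observe(): the state, without advancing time (a new reading comes with each control period).
- bot.get_image(name): name is "scene" or "top" or "wrist"; returns (picture, depth): 384x512x3 uint8, blue, green, red; 384x512 float32, m along the optical axis (not along the pixel's ray), 0 where there is no reading.
- bot.camera_info(name): a dict with "K" (3x3 intrinsics, pixels), "R" (3x3) and "t" (3): a world point X has camera coordinates R X + t. Camera axes: x right, y down, z forward; pixel columns grow to the right and rows downward; lengths in m; the calibration is good to about 2 mm. A picture is of the moment at which its call begins: read the wrist's pose just before it. camera_info takes no time and is no camera call; for the wrist camera it gives the pose at the moment of the call.
- bot.finish_job(): hands the job in; it is judged then, once.
The state is a dict: "time": time; "joint_positions": joint angles; "joint_velocities": joint speeds; "joint_efforts": joint torques, N m; "tool_pos": TCP position; "ee_rot": TCP orientation; "force": force on the tool from outside, world axes, zero at the start; "torque": the same for the moment, N m; "grip_width": finger opening in m; "grip_force": force on a finger pad.
Only numpy, scipy, OpenCV 4.12 (cv2) and the standard library are available. Lean on these libraries where they do the work, as an engineer would, in place of code of your own. Each camera call takes 0.05 s, during which the arm holds its last target. There are 200 camera calls.

## Working session

There is one attempt and no reset: what is moved stays moved. The work goes in short steps, Python scripts to look and compute and a tool call to move; the robot and the scene stay as the last step left them, time stands still between calls to the robot, and variables do not carry over. Pictures are saved under pics/ and viewed, at most 10 in all, crops included, and the job is handed in when it is done.

Besides the shell and the picture viewer there is one more tool, called after ">>>" as name(argument=value, ...) on one line, values as JSON. jog_arm: Moves the arm, as the interface text tells. Its arguments: {"type":"object","properties":{"grip":{"type":"array"},"xyz":{"type":"array"},"dr":{"type":"array"}},"required":["grip","xyz","dr"]}

```bash
mkdir -p pics
cat > h.py <<'E'
import numpy as np, cv2
from rig import bot
def snap(n,tag):
    ci=bot.camera_info(n); im,d=bot.get_image(n)
    np.savez(f'pics/{tag}.npz',im=im,d=d,K=ci['K'],R=ci['R'],t=ci['t']); cv2.imwrite(f'pics/{tag}.png',im); return tag
def load(tag): return np.load(f'pics/{tag}.npz')
def cloud(tag):
    s=load(tag); d=s['d']; v,u=np.mgrid[:d.shape[0],:d.shape[1]]
    p=np.stack([u,v,np.ones_like(u)],-1)@np.linalg.inv(s['K']).T*d[...,None]
    return (p-s['t'])@s['R'], d>0
def proj(tag,X):
    s=load(tag); p=(s['R']@np.asarray(X).T).T+s['t']; q=p@s['K'].T; return q[:,:2]/q[:,2:]
def tri(obs): # [(tag,u,v)]
    A=[];b=[]
    for tag,u,v in obs:
        s=load(tag); c=-s['R'].T@s['t']; r=s['R'].T@np.linalg.inv(s['K'])@[u,v,1]; r/=np.linalg.norm(r)
        M=np.eye(3)-np.outer(r,r); A.append(M); b.append(M@c)
    A=np.vstack(A);b=np.hstack(b); x,res,_,_=np.linalg.lstsq(A,b,rcond=None); return x,np.sqrt(res)
E
python3 - <<'E'
from h import *
for n in('scene','top','wrist'): snap(n,n+'0')
a=np.vstack([load('scene0')['im'],]); cv2.imwrite('pics/a.png',cv2.resize(load('scene0')['im'],(800,600)))
cv2.imwrite('pics/b.png',cv2.resize(load('top0')['im'],(800,600)))
for n in('scene0','top0'): s=load(n); print(-s['R'].T@s['t'], s['R'][2],s['K'][0])
o=bot.observe();print(o['tool_pos'],o['ee_rot'],o['time'],o['force'])
E
```

```text
[-0.09351513 -0.41633738  0.73345476] [ 0.64413134  0.45560752 -0.6144238 ] [349.21629611   0.         256.35251795]
[0.3882792  0.04744447 1.33754511] [ 0.16926856 -0.00130636 -0.9855691 ] [413.23469926   0.         257.36897948]
[0.18500434 0.5702283  0.247652  ] [ 1.56252786e-01  9.87716838e-01 -6.96620488e-04 -1.73056377e-04] 0.15 [-0.44586204 -0.40457883 -0.29016382]
```

View pics/a.png

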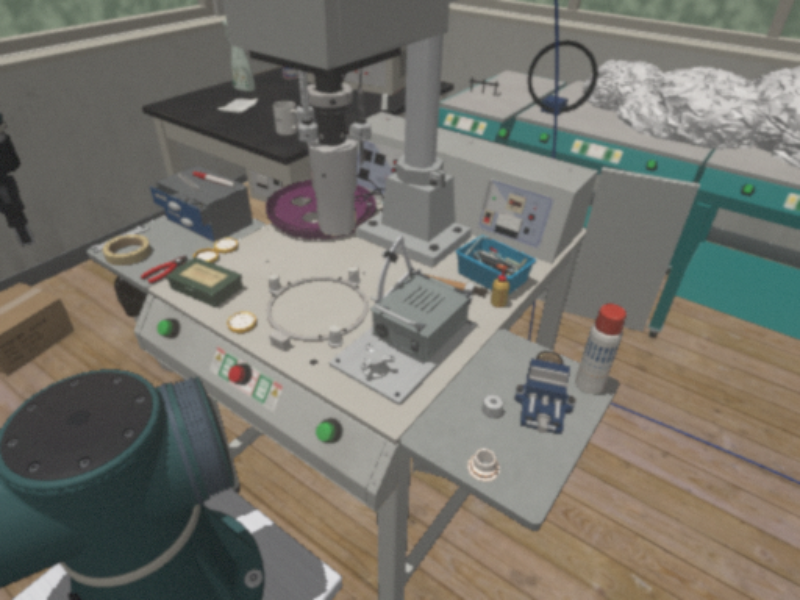

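View pics/b.png

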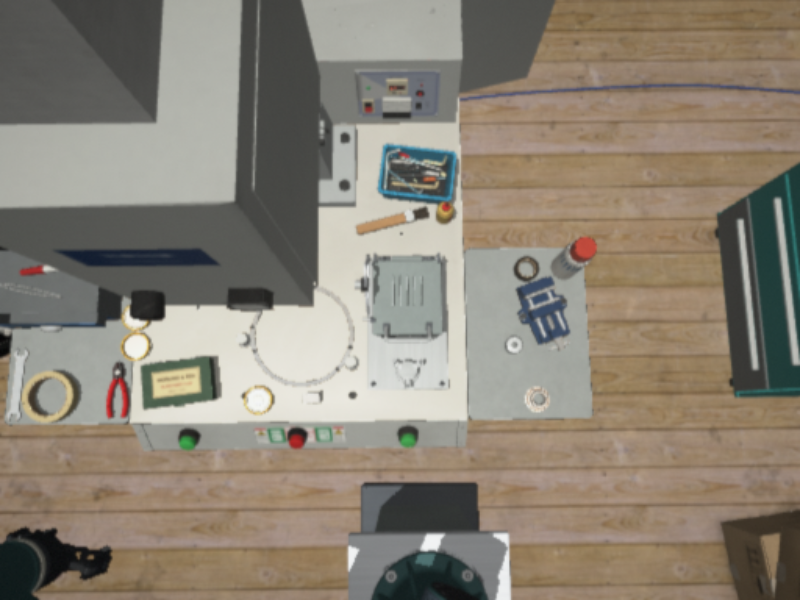

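The stand is at about (405,320) in the enlarged top view. The insert is on the right-hand side table at (537,398) in top and (484,461) in scene, and the nest is at (407,372) and (378,365). Next I'll get coarse positions.

Run:
```python
from h import *
np.set_printoptions(precision=4,suppress=True)
f=1.5625
print('ins',tri([('top0',537.5/f,398/f),('scene0',484/f,461/f)]))
print('nest',tri([('top0',407/f,372/f),('scene0',378/f,365/f)]))
for tag,pts in(('top0',dict(ins=(537,408),ins2=(537,387),nest=(407,372),plateL=(368,387),plateR=(447,387),caseFL=(372,330),caseFR=(445,330),lidRL=(372,256),lidRR=(443,256),press=(312,300),press2=(240,205),sb=(312,397),cap=(258,400),nut=(513,345),marker=(361,284),table=(480,400))),('scene0',dict(ins=(484,461),nest=(378,365),marker=(388,256),pressbot=(300,60),handle=(408,332)))):
    P,ok=cloud(tag)
    for k,(u,v) in pts.items(): print(tag,k,P[round(v/f),round(u/f)])
for t,(u,v,w,h) in dict(top0=(215,150,170,125),scene0=(200,140,160,170)).items():
    im=load(t)['im'][v:v+h,u:u+w]; 
    cv2.imwrite(f'pics/c_{t}.png',cv2.resize(im,None,fx=3.5,fy=3.5,interpolation=cv2.INTER_CUBIC))
```

```text
ins (array([ 0.4113, -0.2265,  0.0133]), array([0.0003]))
nest (array([0.469 , 0.0343, 0.0219]), array([0.0059]))
top0 ins [ 0.3918 -0.2258  0.013 ]
top0 ins2 [ 0.4329 -0.2298  0.0027]
top0 nest [0.4655 0.039  0.0394]
top0 plateL [0.4362 0.1155 0.0138]
top0 plateR [ 0.4347 -0.0437  0.0077]
top0 caseFL [0.5548 0.1089 0.0112]
top0 caseFR [ 0.5535 -0.0431  0.0087]
top0 lidRL [0.7128 0.1089 0.0027]
top0 lidRR [ 0.7111 -0.0436  0.0027]
top0 press [0.5307 0.162  0.5166]
top0 press2 [0.5314 0.1588 0.905 ]
top0 sb [0.4182 0.2275 0.0291]
top0 cap [0.4136 0.3414 0.009 ]
top0 nut [ 0.5204 -0.1826 -0.0004]
top0 marker [0.6209 0.1221 0.161 ]
top0 table [ 0.409  -0.1115 -0.0052]
scene0 ins [ 0.4216 -0.2229 -0.001 ]
scene0 nest [0.4649 0.0254 0.0292]
scene0 marker [0.61   0.1144 0.1556]
scene0 pressbot [0.5253 0.2172 0.5124]
scene0 handle [0.5417 0.0149 0.0644]
```

View pics/c_scene0.png

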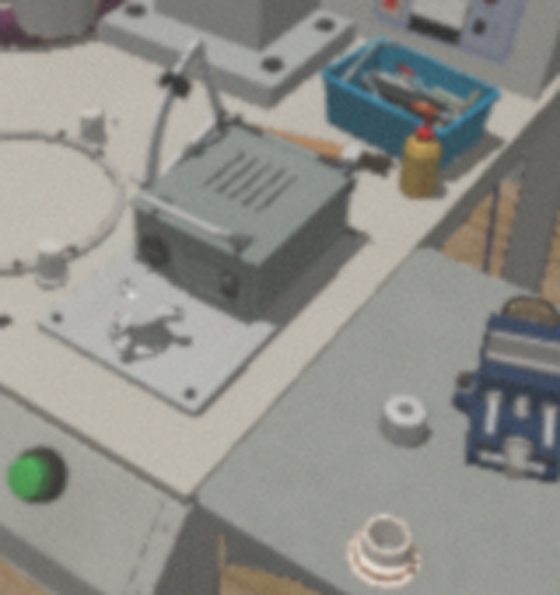

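>>> jog_arm(grip=[85, 85, 85, 85, 85, 85, 85, 85, 85, 85, 85, 85], xyz=[[0, 0, 0], [0, 0, 0], [-0.5, -0.9, 0], [-0.55, -0.95, 0], [-0.55, -0.95, 0], [-0.55, -0.95, 0], [-0.55, -0.95, 0], [-0.55, -0.95, 0], [-0.55, -0.95, 0], [-0.55, -0.95, 0], [-0.55, -0.95, 0], [-0.55, -0.95, 0]], dr=[[0, 0, -0.157], [0, 0, -0.157], [0, 0, 0], [0, 0, 0], [0, 0, 0], [0, 0, 0], [0, 0, 0], [0, 0, 0], [0, 0, 0], [0, 0, 0], [0, 0, 0], [0, 0, 0]])

```text
time: 1.65
tool_pos: [0.4037, 0.1914, 0.2483]
ee_rot: [-0.0, 1.0, -0.0, -0.0]
force: [-0.2, -0.3, -0.0]
grip_width: 0.085
grip_force: 0.0
```

Run:
```python
from h import *
np.set_printoptions(precision=4,suppress=True)
snap('wrist','w1'); s=load('w1'); print(-s['R'].T@s['t'],s['R'],s['K'][0,0])
print(proj('w1',[[.465,.035,.045],[.62,.115,.155],[.55,.035,.108]]))
```

```text
[0.3324 0.1927 0.3739] [[-0.0019  1.      0.0001]
 [ 0.96    0.0018  0.28  ]
 [ 0.28    0.0006 -0.96  ]] 344.3554119942987
[[108.7064 224.091 ]
 [170.1764 444.3806]
 [ 90.6343 336.1712]]
```

>>> jog_arm(grip=[85, 85, 85, 85, 85, 85, 85, 85, 85, 85], xyz=[[0, -0.9, 0], [0, -1, 0], [0, -1, 0], [0, -1, 0], [0, -1, 0], [0, -1, 0], [0, -1, 0], [0, -1, 0], [0, -1, 0], [0, -0.9, 0]], dr=[[0, 0, 0], [0, 0, 0], [0, 0, 0], [0, 0, 0], [0, 0, 0], [0, 0, 0], [0, 0, 0], [0, 0, 0], [0, 0, 0], [0, 0, 0]])

```text
time: 2.95
tool_pos: [0.4032, -0.2005, 0.2482]
ee_rot: [0.0, 1.0, 0.0, -0.0]
force: [0.8, 0.3, 0.3]
grip_width: 0.085
grip_force: 0.0
```

Run:
```python
from h import *
np.set_printoptions(precision=4,suppress=True)
snap('wrist','w2'); 
print(proj('w2',[[.411,-.2265,.02]]),bot.observe()['tool_pos'])
cv2.imwrite('pics/d.png',np.hstack([load('w1')['im'],load('w2')['im']])[:, :])
a=np.hstack([load('w1')['im'],load('w2')['im'][:,100:400]]);cv2.imwrite('pics/d.png',cv2.resize(a,None,fx=.98,fy=.98) if a.shape[1]<=812 else a)
```

```text
[[236.7772 167.9738]] [ 0.4041 -0.2046  0.2485]
```

View pics/d.png

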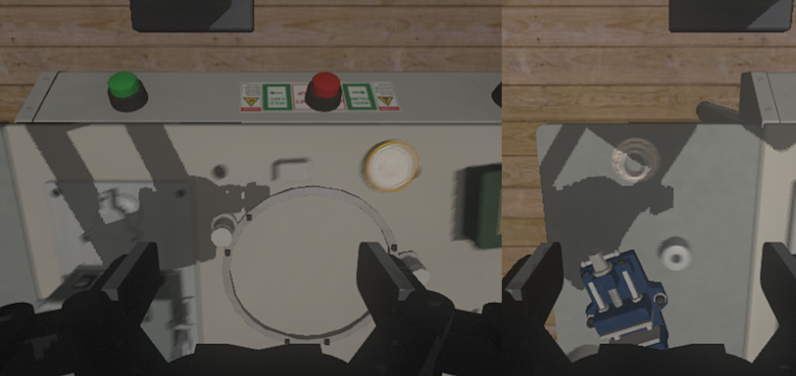

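w1 shows the nest at about (117,205) and w2 shows the insert at about (636,160), which is raw (237,163). I'll fit the insert with the depth data.

Run:
```python
from h import *
np.set_printoptions(precision=4,suppress=True)
P,ok=cloud('w2'); 
m=ok&(abs(P[...,0]-.411)<.05)&(abs(P[...,1]+.2265)<.05)
Q=P[m]; print(np.histogram(Q[:,2],np.arange(-.016,.04,.002)))
g=np.percentile(Q[:,2],20);print('ground',g)
for lo,hi in((.002,.012),(.02,.04)):
    c=Q[(Q[:,2]-g>lo)&(Q[:,2]-g<hi)]; print(lo,len(c),c.mean(0),c.min(0),c.max(0), cv2.minEnclosingCircle(c[:,:2].astype(np.float32)*1000))
im=load('w2')['im'][110:220,180:300]; cv2.imwrite('pics/e.png',cv2.resize(im,None,fx=5,fy=5,interpolation=cv2.INTER_CUBIC))
```

```text
(array([   0,    0,   14,   70,    7,    0,   18, 2509, 3493,  255,   25,
         28,  140,  230,   38,   23,   28,   18,   28,   23,   85,  245,
         20,    0,    0,    0,    0]), array([-0.016, -0.014, -0.012, -0.01 , -0.008, -0.006, -0.004, -0.002,
        0.   ,  0.002,  0.004,  0.006,  0.008,  0.01 ,  0.012,  0.014,
        0.016,  0.018,  0.02 ,  0.022,  0.024,  0.026,  0.028,  0.03 ,
        0.032,  0.034,  0.036,  0.038]))
ground 0.0008047431262857532
0.002 528 [ 0.4047 -0.2242  0.0089] [ 0.3733 -0.2503  0.0028] [ 0.4343 -0.2022  0.0128] ((403.4508056640625, -224.67153930664062), 30.828397750854492)
0.02 392 [ 0.4096 -0.2256  0.0262] [ 0.3933 -0.2425  0.0209] [ 0.4269 -0.2093  0.0288] ((410.0693664550781, -225.64918518066406), 16.926362991333008)
```

View pics/e.png

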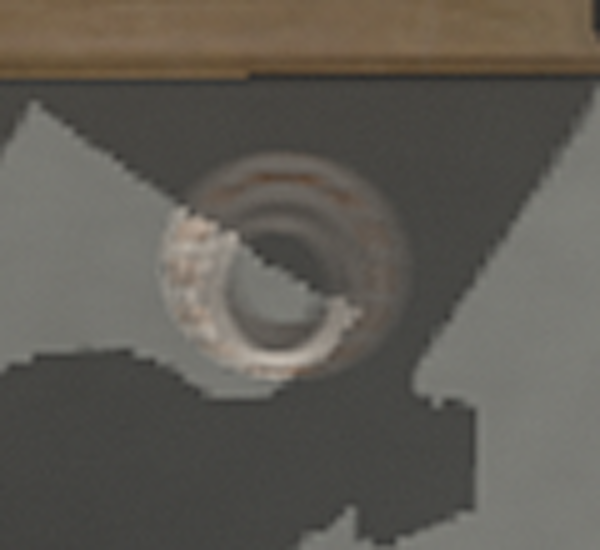

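Run:
```python
from h import *
np.set_printoptions(precision=4,suppress=True)
P,ok=cloud('w2'); c=np.array([.410,-.2256])
r=np.hypot(*(P[...,:2]-c).transpose(2,0,1)); 
for a in np.arange(0,.036,.002):
    m=ok&(r>=a)&(r<a+.002); z=P[m][:,2]; print(round(a,3),len(z),np.percentile(z,[10,50,90]))
for zlo,zhi in((.024,.03),(.0065,.0125)):
    m=ok&(r<.03)&(P[...,2]>zlo)&(P[...,2]<zhi); 
    q=P[m]; th=np.arctan2(q[:,1]-c[1],q[:,0]-c[0]); rr=np.hypot(*(q[:,:2]-c).T)
    for k in range(-4,4):
        s=(th>=k*np.pi/4)&(th<(k+1)*np.pi/4); print(k*45,rr[s].min().round(4) if s.any() else 0,rr[s].max().round(4) if s.any() else 0,s.sum())
```

```text
0.0 11 [-0.001   0.0005  0.0011]
0.002 34 [-0.5607 -0.0001  0.001 ]
0.004 54 [-0.0012  0.0002  0.0012]
0.006 82 [-0.7983  0.0002  0.001 ]
0.008 62 [-0.0018  0.      0.0013]
0.01 75 [-0.8    -0.0003  0.0007]
0.012 303 [-0.0004  0.0168  0.0272]
0.014 261 [0.0259 0.0273 0.2681]
0.016 1047 [0.0129 0.2583 0.2732]
0.018 771 [0.0104 0.2697 0.3113]
0.02 1232 [0.009  0.2945 0.3134]
0.022 2602 [0.2561 0.3106 0.3182]
0.024 4122 [0.2644 0.3098 0.3187]
0.026 2176 [0.0007 0.2962 0.3118]
0.028 1644 [0.     0.2959 0.3114]
0.03 1600 [-0.0001  0.2947  0.3107]
0.032 1444 [-0.0003  0.2955  0.3112]
0.034 1325 [-0.0003  0.2978  0.3114]
-180 0.0127 0.0166 45
-135 0.0129 0.017 42
-90 0.013 0.0167 42
-45 0.0129 0.0169 42
0 0.0129 0.017 43
45 0.0128 0.0169 43
90 0.0127 0.0166 44
135 0.0127 0.0169 49
-180 0.0164 0.022 70
-135 0.017 0.0223 60
-90 0.013 0.0222 34
-45 0.013 0.0226 19
0 0.0129 0.0224 28
45 0.0128 0.0221 54
90 0.0163 0.0219 68
135 0.0161 0.0221 79
```

Run:
```python
from h import *
np.set_printoptions(precision=4,suppress=True)
P,ok=cloud('w2'); c=np.array([.410,-.2256])
ok&=P[...,2]<.05
r=np.hypot(*(P[...,:2]-c).transpose(2,0,1)); 
for a in np.arange(.014,.030,.001):
    m=ok&(r>=a)&(r<a+.001); z=P[m][:,2]; print(round(a,3),len(z),np.percentile(z,[5,25,50,75,95]))
m=ok&(P[...,2]>.0025)&(P[...,2]<.0065)&(r<.03); q=P[m]; print(len(q),q.mean(0), np.hypot(*(q[:,:2]-c).T).max())
# image-based: white outline mask in scene/top too coarse; check hue
```

```text
0.014 91 [-0.7996  0.0263  0.0269  0.0276  0.0281]
0.015 97 [0.0251 0.0262 0.027  0.0274 0.0282]
0.016 171 [-0.7991  0.012   0.021   0.0256  0.0269]
0.017 58 [-0.8008  0.0107  0.0112  0.0116  0.0123]
0.018 75 [-0.7993  0.0101  0.0108  0.0113  0.0122]
0.019 88 [-0.8001  0.0097  0.0102  0.0107  0.0115]
0.02 112 [-0.8002  0.0045  0.0094  0.0102  0.0109]
0.021 123 [-0.7993  0.0023  0.0076  0.0096  0.0105]
0.022 94 [-0.8     0.0016  0.0022  0.003   0.009 ]
0.023 114 [-0.7999  0.0011  0.0019  0.0027  0.0035]
0.024 126 [-0.7994  0.0012  0.0019  0.0024  0.0033]
0.025 133 [-0.7993 -0.      0.0008  0.0016  0.0026]
0.026 152 [-0.8    -0.0007  0.0001  0.0008  0.0012]
0.027 151 [-0.7978 -0.0005  0.0003  0.0007  0.0015]
0.028 159 [-0.8    -0.0006 -0.      0.0005  0.0011]
0.029 166 [-0.8    -0.0007  0.      0.0006  0.0014]
156 [ 0.4054 -0.2249  0.0034] 0.025305607584032688
```

>>> jog_arm(grip=[56, 56, 56, 56, 56, 56, 56], xyz=[[-0.15, -0.53, 0.6], [0, 0, 0.9], [0, 0, 1], [0, 0, 1], [0, 0, 0.9], [0, 0, 0.5], [0, 0, 0]], dr=[[0, 0, 0], [0, 0, 0], [0, 0, 0], [0, 0, 0], [0, 0, 0], [0, 0, 0], [0, 0, 0]])

```text
time: 3.88
tool_pos: [0.4083, -0.2194, 0.051]
ee_rot: [-0.0, 1.0, 0.001, -0.002]
force: [-0.4, -0.3, -0.0]
grip_width: 0.0555
grip_force: 0.0
```

Run:
```python
from h import *
print(bot.tip_extent,bot.observe()['tool_pos'],bot.observe()['grip_width'])
snap('wrist','w3'); im=load('w3')['im']; cv2.imwrite('pics/f.png',im[:, :])
s=load('w3');print(proj('w3',[[.410,-.2256,.027]]), -s['R'].T@s['t'])
```

```text
0.017 [ 0.40831785 -0.21942656  0.05104383] 0.055487061955373826
[[246.76591433 249.2106483 ]] [ 0.33739507 -0.218375    0.17686989]
```

View pics/f.png

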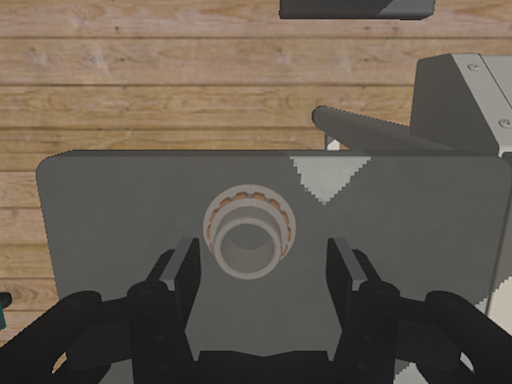

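The wrist view shows the mouth ring centred near (247,245) and the jaw centre near column 263, so the arm is a few mm off in y. I'll refit from here.

Run:
```python
from h import *
np.set_printoptions(precision=4,suppress=True)
P,ok=cloud('w3'); m=ok&(np.hypot(P[...,0]-.41,P[...,1]+.2256)<.03)
for a,b in((.024,.03),(.012,.022),(.002,.012)):
    q=P[m&(P[...,2]>a)&(P[...,2]<b)]; print(len(q),q.min(0),q.max(0),cv2.minEnclosingCircle((q[:,:2]*1000).astype(np.float32)),np.median(q[:,2]))
print(bot.observe()['tool_pos'])
```

```text
1616 [ 0.3931 -0.242   0.024 ] [ 0.4267 -0.2091  0.0285] ((409.6722106933594, -225.64918518066406), 17.09720802307129) 0.026645667445814945
931 [ 0.3912 -0.2446  0.012 ] [ 0.4236 -0.207   0.022 ] ((407.96044921875, -225.8075408935547), 18.838380813598633) 0.016962260733447115
2527 [ 0.3823 -0.2506  0.002 ] [ 0.4285 -0.2003  0.012 ] ((409.046630859375, -224.2461395263672), 26.73288345336914) 0.009270623010526353
[ 0.4091 -0.22    0.052 ]
```

>>> jog_arm(grip=[56, 56, 56, 56], xyz=[[-0.03, -0.15, 0], [0, 0, 0.3], [0, 0, 0.24], [0, 0, 0]], dr=[[0, 0, 0], [0, 0, 0], [0, 0, 0], [0, 0, 0]])

```text
time: 4.42
tool_pos: [0.4098, -0.226, 0.0299]
ee_rot: [-0.0, 1.0, 0.001, -0.001]
force: [-0.5, 1.1, 0.2]
grip_width: 0.0561
grip_force: 0.0
```

>>> jog_arm(grip=[28, 28, 28, 28, 28, 28], xyz=[[0, 0, 0], [0, 0, 0], [0, 0, 0], [0, 0, 0], [0, 0, 0], [0, 0, 0]], dr=[[0, 0, 0], [0, 0, 0], [0, 0, 0], [0, 0, 0], [0, 0, 0], [0, 0, 0]])

```text
time: 5.18
tool_pos: [0.4105, -0.2264, 0.031]
ee_rot: [-0.0, 1.0, -0.0, 0.0]
force: [-0.4, 1.2, 5.7]
grip_width: 0.0391
grip_force: 60.5
```

Run:
```python
from h import *
np.set_printoptions(precision=4,suppress=True)
P,ok=cloud('w3'); r=np.hypot(P[...,0]-.4098,P[...,1]+.2257)
for z in np.arange(0,.03,.0015):
    q=r[ok&(r<.03)&(P[...,2]>=z)&(P[...,2]<z+.0015)&(P[...,0]<.4098)&(r>.0145)]
    print(z.round(4),len(q),np.percentile(q,[5,50,95]) if len(q) else '')
o=bot.observe();print(o['grip_force'],o['force'],o['torque'],o['tool_pos'])
```

```text
0.0 948 [0.0229 0.027  0.0297]
0.0015 729 [0.021  0.0233 0.0252]
0.003 121 [0.0203 0.0219 0.025 ]
0.0045 57 [0.0202 0.0215 0.022 ]
0.006 68 [0.0202 0.0215 0.0221]
0.0075 122 [0.0199 0.0212 0.022 ]
0.009 505 [0.0178 0.02   0.0218]
0.0105 522 [0.0166 0.0181 0.0204]
0.012 91 [0.0162 0.0167 0.0187]
0.0135 60 [0.0162 0.0165 0.0168]
0.015 55 [0.0161 0.0165 0.0168]
0.0165 64 [0.0162 0.0165 0.0169]
0.018 52 [0.0162 0.0165 0.0168]
0.0195 69 [0.0163 0.0165 0.0169]
0.021 59 [0.0162 0.0165 0.0169]
0.0225 74 [0.0162 0.0165 0.0168]
0.024 93 [0.0158 0.0164 0.0168]
0.0255 306 [0.0147 0.0158 0.0166]
0.027 150 [0.0146 0.0152 0.0163]
0.0285 0 
60.455397963523865 [-0.3996  1.1812  5.7118] [0.2058 0.2207 0.0136] [ 0.4105 -0.2264  0.031 ]
```

>>> jog_arm(grip=[48, 48, 48], xyz=[[0, 0, 0], [0, 0, 0], [0, 0, 0]], dr=[[0, 0, 0], [0, 0, 0], [0, 0, 0]])

```text
time: 5.55
tool_pos: [0.4106, -0.2265, 0.0306]
ee_rot: [-0.0, 1.0, -0.0, -0.0]
force: [-1.0, 1.1, 0.1]
grip_width: 0.048
grip_force: 0.0
```

Run:
```python
from h import *
np.set_printoptions(precision=4,suppress=True)
snap('wrist','w4'); P,ok=cloud('w4'); o=bot.observe(); tp=o['tool_pos']; print(tp,o['grip_width'],o['force'])
m=ok&(np.hypot(P[...,0]-.4098,P[...,1]+.2257)<.06)
q=P[m&(P[...,2]>.024)&(P[...,2]<.03)&(np.hypot(P[...,0]-.41,P[...,1]+.226)<.018)]
print('ring',cv2.minEnclosingCircle((q[:,:2]*1000).astype(np.float32)),np.percentile(q[:,2],90))
for y0,y1 in((-.29,-.2505),(-.2005,-.16)):
    for x0 in np.arange(.38,.44,.004):
        q=P[ok&(P[...,1]>y0)&(P[...,1]<y1)&(P[...,0]>x0)&(P[...,0]<x0+.004)&(P[...,2]>.004)&(P[...,2]<.06)]
        if len(q)>5: print(x0.round(3),len(q),q[:,2].min(),q[:,1].min(),q[:,1].max())
im=load('w4')['im'][150:384,100:412]; cv2.imwrite('pics/g.png',cv2.resize(im,None,fx=2.5,fy=2.5))
```

```text
[ 0.4106 -0.2265  0.0306] 0.04782820887409039 [0.3851 0.0254 0.0945]
ring ((410.1814270019531, -224.91343688964844), 17.1806583404541) 0.027511270763919946
0.396 630 0.02033553129796762 -0.2626308176921257 -0.250512239949475
0.4 538 0.020187869286317245 -0.27763356905109327 -0.25050006051261997
0.404 153 0.022453330890592302 -0.27143556429664867 -0.25052019978969725
0.408 23 0.052897385168853596 -0.25089183408691024 -0.25053868921492684
0.396 731 0.020464821002477637 -0.20049621496152545 -0.18762169644677912
0.4 564 0.019521271473541997 -0.20047387830342434 -0.17877760774253376
0.404 118 0.022017626250467687 -0.20049299059768205 -0.1795251032618511
0.408 39 0.05251227575256338 -0.20040751109168245 -0.19934761712485552
0.412 18 0.05265639331942022 -0.20049763277807095 -0.1995493578265412
0.416 6 0.05294561657125296 -0.20047849304264484 -0.2002107104749881
```

View pics/g.png

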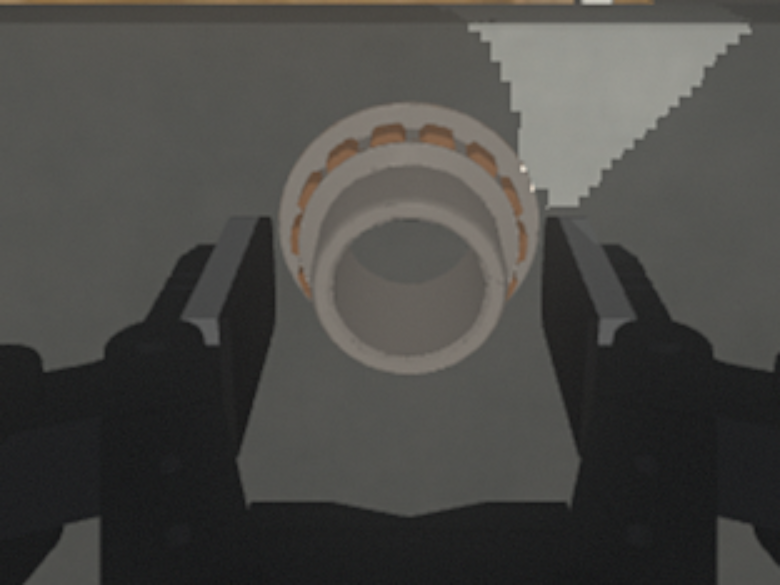

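The jaws straddle the insert, with the tips at z≈0.020. They were on the tapered part, so I'll lower 13 mm to grip the neck as advised.

>>> jog_arm(grip=[48, 48, 38, 38, 38, 38, 38], xyz=[[0.01, 0.03, 0.32], [0, 0, 0], [0, 0, 0], [0, 0, 0], [0, 0, 0], [0, 0, 0], [0, 0, 0]], dr=[[0, 0, 0], [0, 0, 0], [0, 0, 0], [0, 0, 0], [0, 0, 0], [0, 0, 0], [0, 0, 0]])

```text
time: 6.48
tool_pos: [0.4114, -0.2265, 0.0189]
ee_rot: [-0.0, 1.0, -0.001, 0.001]
force: [-2.5, -1.2, 21.5]
grip_width: 0.0401
grip_force: 78.7
```

>>> jog_arm(grip=[38, 38, 38, 38], xyz=[[0, 0, -0.1], [0, 0, -0.3], [0, 0, -0.6], [0, 0, 0]], dr=[[0, 0, 0], [0, 0, 0], [0, 0, 0], [0, 0, 0]])

```text
time: 6.98
tool_pos: [0.411, -0.2259, 0.0591]
ee_rot: [-0.0, 1.0, -0.001, 0.001]
force: [-0.3, -0.0, 0.3]
grip_width: 0.0407
grip_force: 75.2
```

Run:
```python
from h import *
np.set_printoptions(precision=4,suppress=True)
o=bot.observe(); print(o['tool_pos'],o['grip_width'],o['grip_force'],o['force'])
snap('wrist','w5'); P,ok=cloud('w5'); tp=o['tool_pos']
P=P-tp
r=np.hypot(P[...,0],P[...,1])
for z in np.arange(-.03,.03,.004):
    q=P[ok&(r<.03)&(P[...,2]>=z)&(P[...,2]<z+.004)&(abs(P[...,1])<.017)]
    if len(q)>5: print(z.round(3),len(q),q.min(0)[:2],q.max(0)[:2])
q=P[ok&(r<.0182)&(P[...,2]>0)&(P[...,2]<.03)]; n=np.linalg.svd(q-q.mean(0))[2][2] if len(q)<5000 else 0; print(len(q),n,np.percentile(q[:,2],[10,50,90]),cv2.minEnclosingCircle((q[:,:2]*1000).astype(np.float32)))
```

```text
[ 0.411  -0.2259  0.0591] 0.04065509298913922 75.2039608033374 [-0.2727 -0.0353  0.2701]
-0.022 86 [-0.0261 -0.0168] [0.0121 0.0164]
-0.018 1168 [-0.0267 -0.017 ] [0.0122 0.017 ]
-0.014 572 [-0.0235 -0.017 ] [0.0126 0.0169]
-0.01 1621 [-0.0234 -0.017 ] [0.0125 0.017 ]
-0.006 618 [-0.0182 -0.0148] [0.0128 0.0169]
-0.002 691 [-0.0184 -0.0151] [0.0127 0.0169]
0.002 761 [-0.0183 -0.0152] [0.0129 0.0169]
0.006 2216 [-0.0181 -0.0153] [0.0156 0.017 ]
3224 [ 0.0201 -0.0145  0.9997] [0.002  0.0073 0.0085] ((-1.404593586921692, 1.3595218658447266), 17.086650848388672)
```

>>> jog_arm(grip=[38, 38, 38, 38, 38, 38, 38, 38, 38, 38, 38, 38], xyz=[[0, 0, -0.8], [0, 0, -1], [0, 0, -1], [0, 0.2, -1], [-0.2, 0.8, -1], [-0.3, 0.9, 0], [-0.3, 0.9, 0], [-0.3, 0.9, 0], [-0.3, 0.9, 0], [-0.3, 0.9, 0], [0, 0.7, 0], [0, 0, 0]], dr=[[0, 0, 0], [0, 0, 0], [0, 0, 0], [0, 0, 0], [0, 0, 0], [0, 0, 0], [0, 0, 0], [0, 0, 0], [0, 0, 0], [0, 0, 0], [0, 0, 0], [0, 0, 0]])

```text
time: 8.52
tool_pos: [0.4774, 0.0243, 0.2488]
ee_rot: [-0.002, 1.0, 0.0, -0.001]
force: [0.0, -0.4, -0.1]
grip_width: 0.04
grip_force: 75.2
```

Run:
```python
from h import *
np.set_printoptions(precision=4,suppress=True)
o=bot.observe(); print(o['tool_pos'],o['grip_width'],o['grip_force'])
snap('wrist','w6'); P,ok=cloud('w6')
print(proj('w6',[[.465,.035,.045],[.62,.115,.155],[.535,.035,.108]]))
cv2.imwrite('pics/h.png',cv2.resize(load('w6')['im'],(800,600)))
```

```text
[0.4774 0.0243 0.2488] 0.040046620288116015 75.2187229692936
[[272.4498 153.5842]
 [375.6408 374.143 ]
 [273.4319 248.4701]]
```

View pics/h.png

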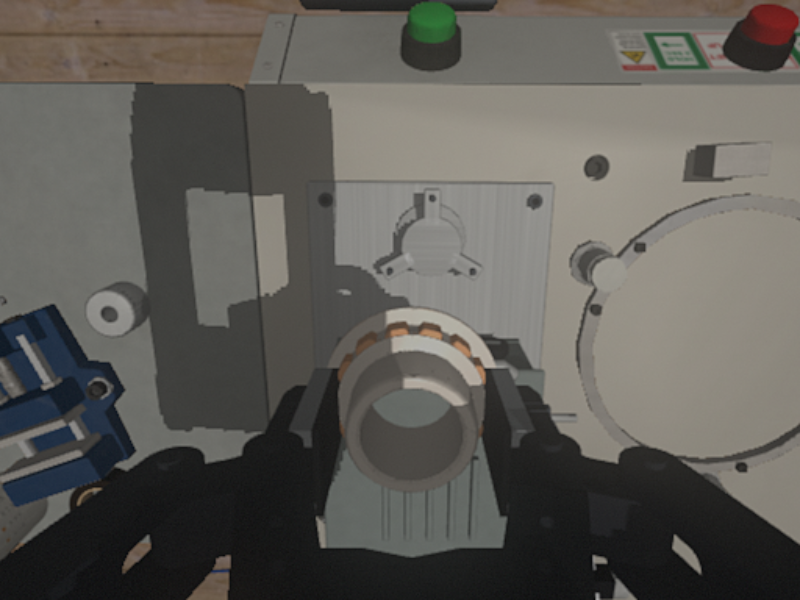

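The nest is clear. Its pins are at about (432,197), (390,270) and (473,270) in the enlarged view. The insert sits square in the jaws.

Run:
```python
from h import *
np.set_printoptions(precision=4,suppress=True)
s=load('w6');P,ok=cloud('w6')
m=ok&(abs(P[...,0]-.467)<.06)&(abs(P[...,1]-.035)<.05)
print(np.histogram(P[m][:,2],np.arange(0,.06,.003)))
seat=P[m&(P[...,2]>.034)]
print('seat',len(seat),np.median(seat[:,2]),seat.min(0),seat.max(0))
g=cv2.cvtColor(s['im'],cv2.COLOR_BGR2GRAY)
mm=(m&(P[...,2]>.0465)).astype(np.uint8)
n,l,st,c=cv2.connectedComponentsWithStats(mm)
for i in range(1,n):
    if st[i,4]>=3: print(st[i,4],c[i],P[l==i].mean(0),P[l==i].max(0)[2])
pl=P[ok&(P[...,2]<.014)&(P[...,2]>.006)&(abs(P[...,0]-.467)<.07)&(abs(P[...,1]-.035)<.1)]
print('plate',pl.min(0),pl.max(0),cv2.minAreaRect((pl[:,:2]*1000).astype(np.float32)))
```

```text
(array([1388,   26,  392, 5261,   98,  294,   17,    0,    0,    0,    0,
          0,    5,   22,  781,  871,   35,    2,    0]), array([0.   , 0.003, 0.006, 0.009, 0.012, 0.015, 0.018, 0.021, 0.024,
       0.027, 0.03 , 0.033, 0.036, 0.039, 0.042, 0.045, 0.048, 0.051,
       0.054, 0.057]))
seat 40408 0.2880898758825318 [ 0.4343 -0.015   0.0379] [0.5269 0.0847 0.3234]
15 [276.4667 127.1333] [0.4392 0.0383 0.0498] 0.05123191460663164
3 [273.3333 144.    ] [0.4555 0.0357 0.0467] 0.04688791588841096
14 [248.7143 173.5   ] [0.4839 0.0121 0.0492] 0.051075974413633644
13 [302.3846 174.0769] [0.4842 0.0642 0.0493] 0.050506198406875515
38691 [300.5625 313.5123] [0.4684 0.0356 0.2832] 0.3234062667909305
plate [ 0.4322 -0.045   0.006 ] [0.537  0.1212 0.014 ] ((484.5690002441406, 38.10304641723633), (166.2825164794922, 104.77666473388672), 89.99091339111328)
```

Run:
```python
from h import *
np.set_printoptions(precision=4,suppress=True)
tp=np.array([.4774,.0243,.2488])
for t,tp in(('w5',np.array([.411,-.2259,.0591])),('w6',tp)):
    P,ok=cloud(t);P=P-tp
    r=np.hypot(P[...,0]+.001,P[...,1]-.001)
    q=P[ok&(r<.019)&(P[...,2]>.006)&(P[...,2]<.0095)]
    H=cv2.convexHull((q[:,:2]*1000).astype(np.float32)); print(t,len(q),np.median(q[:,2]),cv2.fitEllipse(H),cv2.minEnclosingCircle(H), q.min(0),q.max(0))
    # flange front edge
    q=P[ok&(P[...,2]<-.013)&(P[...,2]>-.022)&(r<.03)&(P[...,0]<0)]
    rr=q; A=np.c_[2*q[:,:2],np.ones(len(q))]
    print(' flange xmin',np.percentile(q[:,0],.5), np.percentile(q[:,2],[5,50,95]))
```

```text
w5 2253 0.007779004582350049 ((-1.3025102615356445, 1.3891011476516724), (33.34682083129883, 33.48304748535156), 78.90306091308594) ((-1.2515225410461426, 1.3970280885696411), 17.000354766845703) [-0.0181 -0.0153  0.006 ] [0.0156 0.0179 0.0095]
 flange xmin -0.026470312778448326 [-0.0179 -0.0167 -0.0141]
w6 2240 0.007758140843650813 ((-1.235968828201294, 1.2865219116210938), (33.332862854003906, 33.5142707824707), 90.3511962890625) ((-1.3318605422973633, 1.3234596252441406), 16.93344497680664) [-0.0181 -0.0153  0.006 ] [0.0154 0.0179 0.0095]
 flange xmin -0.026533367631958724 [-0.0178 -0.0167 -0.014 ]
```

>>> jog_arm(grip=[38, 38, 38, 38, 38, 38, 38, 38], xyz=[[0.09, 0.16, 0], [0.09, 0.16, 0.4], [0, 0, 0.8], [0, 0, 0.8], [0, 0, 0.8], [0, 0, 0.8], [0, 0, 0.6], [0, 0, 0]], dr=[[0, 0, 0], [0, 0, 0], [0, 0, 0], [0, 0, 0], [0, 0, 0], [0, 0, 0], [0, 0, 0], [0, 0, 0]])

```text
time: 9.57
tool_pos: [0.4692, 0.0349, 0.0806]
ee_rot: [0.001, 1.0, 0.0, -0.002]
force: [-0.7, -0.3, 0.5]
grip_width: 0.0403
grip_force: 75.2
```

Run:
```python
from h import *
print(bot.observe()['tool_pos'])
```

```text
[0.46921123 0.03494275 0.08055143]
```

>>> jog_arm(grip=[38, 38], xyz=[[-0.02, 0.03, 0], [0, 0, 0]], dr=[[0, 0, 0], [0, 0, 0]])

```text
time: 9.82
tool_pos: [0.4727, 0.0366, 0.083]
ee_rot: [0.0, 1.0, -0.0, 0.001]
force: [0.0, 0.2, 0.6]
grip_width: 0.0404
grip_force: 75.2
```

Run:
```python
from h import *
for i in range(3):
    print(bot.observe()['tool_pos']); bot.get_image('wrist')
```

```text
[0.47273834 0.03657045 0.08302168]
[0.47262179 0.03661169 0.08294573]
[0.47242411 0.03667827 0.08283542]
```

>>> jog_arm(grip=[38, 38, 38, 38], xyz=[[0, 0, 0], [0, 0, 0], [0, 0, 0], [0, 0, 0]], dr=[[0, 0, 0], [0, 0, 0], [0, 0, 0], [0, 0, 0]])

```text
time: 10.48
tool_pos: [0.4717, 0.0367, 0.0819]
ee_rot: [-0.0, 1.0, -0.0, -0.0]
force: [-0.0, 1.3, 0.2]
grip_width: 0.0403
grip_force: 75.2
```

Run:
```python
from h import *
for i in range(3):
    print(bot.observe()['tool_pos']); bot.get_image('wrist')
```

```text
[0.47165949 0.03672068 0.08187168]
[0.47165562 0.03671791 0.08186044]
[0.47166866 0.03670582 0.08186549]
```

>>> jog_arm(grip=[38, 38, 38, 38, 38, 38, 38], xyz=[[0.03, 0, 0.1], [0, 0, 0.1], [0, 0, 0.1], [0, 0, 0], [0, 0, 0], [0, 0, 0], [0, 0, 0]], dr=[[0, 0, 0], [0, 0, 0], [0, 0, 0], [0, 0, 0], [0, 0, 0], [0, 0, 0], [0, 0, 0]])

```text
time: 11.5
tool_pos: [0.4706, 0.0367, 0.07]
ee_rot: [-0.0, 1.0, -0.0, 0.0]
force: [0.8, -0.1, -0.4]
grip_width: 0.0407
grip_force: 75.2
```

>>> jog_arm(grip=[38, 38, 38, 38], xyz=[[0, 0, 0.05], [0, 0, 0.05], [0, 0, 0], [0, 0, 0]], dr=[[0, 0, 0], [0, 0, 0], [0, 0, 0], [0, 0, 0]])

```text
time: 12.0
tool_pos: [0.4704, 0.0367, 0.0659]
ee_rot: [-0.0, 1.0, -0.0, -0.0]
force: [-0.1, 0.5, -0.4]
grip_width: 0.0405
grip_force: 75.2
```

>>> jog_arm(grip=[38, 38, 38, 38], xyz=[[0, 0, 0.03], [0, 0, 0.015], [0, 0, 0], [0, 0, 0]], dr=[[0, 0, 0], [0, 0, 0], [0, 0, 0], [0, 0, 0]])

```text
time: 12.5
tool_pos: [0.4705, 0.0367, 0.0641]
ee_rot: [-0.0, 1.0, -0.0, -0.0]
force: [-0.2, -0.0, 0.5]
grip_width: 0.0407
grip_force: 75.3
```

>>> jog_arm(grip=[38, 38, 38], xyz=[[0, 0, 0.025], [0, 0, 0], [0, 0, 0]], dr=[[0, 0, 0], [0, 0, 0], [0, 0, 0]])

```text
time: 12.88
tool_pos: [0.4705, 0.0367, 0.064]
ee_rot: [-0.0, 1.0, -0.0, 0.0]
force: [-3.3, 0.4, 12.6]
grip_width: 0.04
grip_force: 78.8
```

>>> jog_arm(grip=[44, 48, 56, 56, 56, 56, 56, 56], xyz=[[0, 0, 0], [0, 0, 0], [0, 0, 0], [0, 0, -0.3], [0, 0, -0.8], [0, 0, -1], [0, 0, -1], [0, 0, -0.8]], dr=[[0, 0, 0], [0, 0, 0], [0, 0, 0], [0, 0, 0], [0, 0, 0], [0, 0, 0], [0, 0, 0], [0, 0, 0]])

```text
time: 13.88
tool_pos: [0.4707, 0.0367, 0.2215]
ee_rot: [-0.0, 1.0, -0.0, 0.001]
force: [0.6, -0.5, -0.8]
grip_width: 0.0559
grip_force: 0.0
```

Run:
```python
from h import *
np.set_printoptions(precision=4,suppress=True)
print(bot.observe()['tool_pos'],bot.observe()['grip_width'])
snap('wrist','w7'); P,ok=cloud('w7')
r=np.hypot(P[...,0]-.469,P[...,1]-.038)
q=P[ok&(r<.021)&(P[...,2]>.06)&(P[...,2]<.09)]
top=q[q[:,2]>.0695]; print(len(q),cv2.fitEllipse(cv2.convexHull((top[:,:2]*1000).astype(np.float32))),np.percentile(top[:,2],[5,50,95]))
n=np.linalg.svd(top-top.mean(0),full_matrices=False)[2][2]; print(n)
q=P[ok&(r<.04)&(P[...,2]>.042)&(P[...,2]<.052)]; print('fl',len(q),np.percentile(q[:,2],[5,50,95]))
cv2.imwrite('pics/i.png',cv2.resize(load('w7')['im'],(800,600)))
```

```text
[0.4707 0.0367 0.2215] 0.055904371159777776
716 ((469.2871398925781, 37.767818450927734), (32.954708099365234, 33.516300201416016), 40.376644134521484) [0.0704 0.0718 0.073 ]
[-0.0067  0.0008  1.    ]
fl 1458 [0.0441 0.046  0.0496]
```

View pics/i.png

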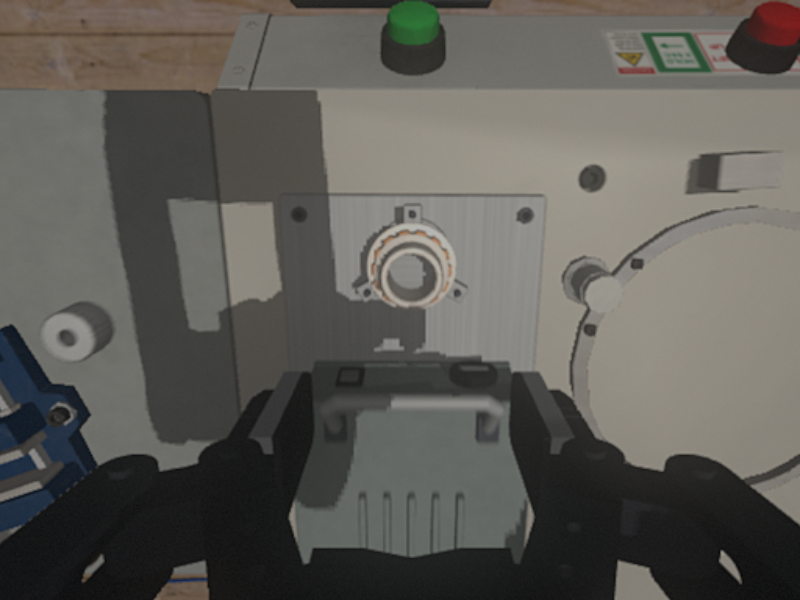

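The insert is seated level between the pins, with its centre at (0.4693,0.0378), within 0.5 mm of the nest centre, and its top at 0.072. Next I'll measure the handle and hinge.

Run:
```python
from h import *
np.set_printoptions(precision=4,suppress=True)
P,ok=cloud('w7')
m=ok&(P[...,2]>.095)&(P[...,2]<.118)&(P[...,0]>.5)&(P[...,0]<.58)&(abs(P[...,1]-.038)<.034)
q=P[m]; print(len(q),q.min(0),q.max(0))
t=q[(q[:,2]>.106)]; print(len(t),t.mean(0),np.percentile(t,[5,95],axis=0))
c=ok&(P[...,2]>.06)&(P[...,2]<.085)&(abs(P[...,1]-.038)<.034)&(P[...,0]>.5); print('lid',np.percentile(P[c],[1,50,99],axis=0))
print(bot.observe()['joint_positions'])
P,ok=cloud('top0')
for (a,b) in((.06,.1),(.1,.12),(.12,.2)):
    m=ok&(P[...,2]>a)&(P[...,2]<b)&(P[...,0]>.45)&(P[...,0]<.75)&(abs(P[...,1]-.04)<.11); q=P[m]; print(a,len(q),np.percentile(q,[2,50,98],axis=0))
```

```text
983 [0.5178 0.0041 0.1056] [0.5256 0.0719 0.1133]
977 [0.5209 0.0378 0.1104] [[0.5182 0.0074 0.1071]
 [0.5249 0.0686 0.1123]]
lid [[0.5429 0.0046 0.0779]
 [0.5848 0.0376 0.0795]
 [0.6371 0.0713 0.0849]]
[-0.0684  0.1991  1.8074 -0.0001  1.1274 -1.6395]
0.06 2254 [[ 0.5389 -0.0287  0.0743]
 [ 0.6143  0.0375  0.0801]
 [ 0.6914  0.1027  0.0879]]
0.1 112 [[ 0.5173 -0.006   0.1023]
 [ 0.5229  0.0448  0.1103]
 [ 0.6763  0.1135  0.1165]]
0.12 96 [[0.5903 0.1103 0.1288]
 [0.6223 0.1155 0.1608]
 [0.6641 0.134  0.1832]]
```

>>> jog_arm(grip=[56, 56, 56, 56, 56, 56, 56, 56, 56, 56, 56, 56], xyz=[[-0.7, 0, -0.5], [-0.8, 0, -0.5], [0, 0, 0], [0, 0, 0], [0, 0, 0], [0, 0, 0], [0, 0, 0], [0, 0, 0], [0, 0, 0], [0, 0, 0], [0, 0, 0], [0, 0, 0]], dr=[[0, 0, 0], [0, 0, 0], [0, 0, 0.175], [0, 0, 0.175], [0, 0, 0.175], [0, 0, 0.175], [0, 0, 0.175], [0, 0, 0.175], [0, 0, 0.175], [0, 0, 0.175], [0, 0, 0.171], [0, 0, 0]])

```text
time: 15.42
tool_pos: [0.5303, 0.0368, 0.2594]
ee_rot: [0.707, 0.708, -0.0, 0.0]
force: [-0.4, -0.1, -0.3]
grip_width: 0.0559
grip_force: 0.0
```

Run:
```python
from h import *
np.set_printoptions(precision=4,suppress=True)
snap('wrist','w8'); snap('scene','s1'); snap('top','t1')
print(bot.observe()['joint_positions'],bot.observe()['tool_pos'])
H=np.array([.6897,.077])
for t in('w8','s1','t1'):
    P,ok=cloud(t); s=load(t)
    m=ok&(P[...,1]>.098)&(P[...,1]<.14)&(P[...,2]>.095)&(P[...,2]<.22)&(P[...,0]>.54)&(P[...,0]<.72)
    q=P[m]; g=s['im'][m].max(-1)
    a=np.arctan2(q[:,2]-H[1],H[0]-q[:,0]); r=np.hypot(q[:,2]-H[1],q[:,0]-H[0])
    print(t,len(q),'r',np.percentile(r,[2,50,98]),'y',np.percentile(q[:,1],[2,50,98]))
    for lo in np.arange(.2,1.5,.1):
        k=(a>=lo)&(a<lo+.1); d=k&(g<60)
        if k.sum(): print(' ',lo.round(2),k.sum(),d.sum(),r[k].min().round(4),r[k].max().round(4),'dark r',(r[d].min().round(4),r[d].max().round(4)) if d.any() else '',np.median(g[k]))
```

```text
[-0.0607  0.2502  1.6424 -0.0001  1.2489 -0.0636] [0.5304 0.0367 0.2593]
w8 2197 r [0.0865 0.1123 0.1176] y [0.1117 0.117  0.1356]
  0.2 36 0 0.1046 0.1134 dark r  92.5
  0.3 57 0 0.0969 0.1138 dark r  111.0
  0.4 42 0 0.1115 0.1137 dark r  119.0
  0.5 63 0 0.1095 0.1137 dark r  126.0
  0.6 79 0 0.1087 0.1141 dark r  135.0
  0.7 241 65 0.0995 0.1155 dark r (np.float64(0.1027), np.float64(0.1155)) 89.0
  0.8 949 490 0.0938 0.1193 dark r (np.float64(0.0938), np.float64(0.1193)) 55.0
  0.9 327 155 0.0262 0.115 dark r (np.float64(0.0849), np.float64(0.1101)) 74.0
  1.0 139 0 0.0333 0.1147 dark r  160.0
  1.1 162 0 0.0548 0.1151 dark r  170.0
  1.2 93 0 0.0549 0.1152 dark r  169.0
s1 186 r [0.0254 0.1025 0.1151] y [0.1087 0.113  0.116 ]
  0.2 10 0 0.0989 0.1134 dark r  139.5
  0.3 12 0 0.0984 0.1125 dark r  137.5
  0.4 13 0 0.0999 0.1152 dark r  139.0
  0.5 12 0 0.0957 0.1152 dark r  148.5
  0.6 12 0 0.0948 0.1147 dark r  144.0
  0.7 17 0 0.0859 0.1138 dark r  111.0
  0.8 15 2 0.0871 0.1138 dark r (np.float64(0.0938), np.float64(0.1022)) 81.0
  0.9 11 0 0.0911 0.1138 dark r  129.0
  1.0 1
[... 173 characters left out ...]
ark r  162.0Traceback (most recent call last):
  File "<stdin>", line 11, in <module>
    return _quantile_unchecked(
        a, q, axis, out, overwrite_input, method, keepdims, weights)
    return _ureduce(a,
                    func=_quantile_ureduce_func,
    ...<5 lines>...
                    overwrite_input=overwrite_input,
                    method=method)
    r = func(a, **kwargs)
    result = _quantile(arr,
                       quantiles=q,
    ...<2 lines>...
                       out=out,
                       weights=wgt)
    slices_having_nans = np.isnan(arr[-1, ...])
                                  ~~~^^^^^^^^^
IndexError: index -1 is out of bounds for axis 0 with size 0
```

```bash
cat > mk.py <<'E'
from h import *
from scipy.optimize import least_squares
np.set_printoptions(precision=4,suppress=True)
def marker(t,H=np.array([.6897,.077])):
    P,ok=cloud(t); s=load(t)
    m=ok&(P[...,1]>.105)&(P[...,1]<.14)&(P[...,2]>.09)&(P[...,2]<.22)&(P[...,0]>.54)&(P[...,0]<.72)
    q=P[m]; g=s['im'][m].max(-1); uv=np.argwhere(m)
    a=np.arctan2(q[:,2]-H[1],H[0]-q[:,0]); r=np.hypot(q[:,2]-H[1],q[:,0]-H[0])
    # top rim points: bright, r>.1105
    k=(g>85)&(r>.1105)&(r<.117)&((a<.68)|(a>1.0))&(a<1.3)
    f=least_squares(lambda p:np.hypot(q[k,0]-p[0],q[k,2]-p[1])-.113,[*H],loss='soft_l1',f_scale=.0005)
    print(t,'rim',k.sum(),'fit hinge',f.x,'rms',np.sqrt(np.mean(f.fun**2)))
    for HH in(H,f.x):
        a=np.arctan2(q[:,2]-HH[1],HH[0]-q[:,0]); r=np.hypot(q[:,2]-HH[1],q[:,0]-HH[0])
        d=(g<75)&(abs(a-.83)<.25)&(r>.09)
        print(' all dark',d.sum(),'a',np.percentile(a[d],[1,50,99]))
        for lo in np.arange(.098,.122,.002):
            k2=d&(r>=lo)&(r<lo+.002)
            if k2.sum()>1: print('   %.3f'%lo,k2.sum(),a[k2].min().round(3),a[k2].mean().round(3),a[k2].max().round(3),'y',q[k2,1].min().round(4),q[k2,1].max().round(4),uv[k2].mean(0).round(1))
if __name__=='__main__':
    import sys
    marker(sys.argv[1])
E
python3 mk.py w8
python3 - <<'E'
from h import *
s=load('w8');im=s['im']
p=proj('w8',[[.61,.116,.16],[.569,.12,.077]]);print(p)
P,ok=cloud('w8')
m=ok&(P[...,0]>.555)&(P[...,0]<.585)&(P[...,1]>.107)&(P[...,1]<.14)&(P[...,2]>.06)&(P[...,2]<.09);q=P[m]
if len(q): print('pin',len(q),q.mean(0),q.min(0),q.max(0))
u,v=p[0].astype(int); c=im[max(0,v-75):v+75,max(0,u-100):u+100]; cv2.imwrite('pics/j.png',cv2.resize(c,None,fx=4,fy=4,interpolation=cv2.INTER_CUBIC)); print(max(0,u-100),max(0,v-75),c.shape)
E
```

```text
w8 rim 568 fit hinge [0.69   0.0771] rms 0.0006835931618941879
 all dark 716 a [0.7623 0.8579 0.9123]
   0.098 19 0.884 0.902 0.907 y 0.1124 0.1251 [ 72.8 418.1]
   0.100 27 0.766 0.89 0.905 y 0.1118 0.1339 [ 71.4 415.4]
   0.102 36 0.769 0.846 0.905 y 0.1118 0.1357 [ 66.9 407.6]
   0.104 16 0.804 0.887 0.902 y 0.1135 0.1258 [ 71.2 412.9]
   0.106 23 0.894 0.898 0.903 y 0.1117 0.124 [ 76.  413.3]
   0.108 21 0.886 0.894 0.9 y 0.1123 0.124 [ 73.1 411.9]
   0.110 75 0.757 0.865 0.9 y 0.1117 0.1245 [ 74.6 405.4]
   0.112 141 0.765 0.845 0.898 y 0.1117 0.1248 [ 73.9 400.6]
   0.114 141 0.788 0.836 0.872 y 0.1117 0.1247 [ 74.8 397.5]
   0.116 117 0.802 0.829 0.859 y 0.1117 0.1245 [ 75.1 394.9]
   0.118 29 0.82 0.829 0.841 y 0.1117 0.1244 [ 76.2 393.8]
 all dark 716 a [0.7599 0.8555 0.9093]
   0.098 19 0.881 0.899 0.905 y 0.1124 0.1251 [ 72.8 418.1]
   0.100 24 0.872 0.897 0.902 y 0.1118 0.1251 [ 73.1 416.8]
   0.102 38 0.764 0.839 0.902 y 0.1118 0.1357 [ 66.1 407.1]
   0.104 17 0.801 0.885 0.9 y 0.1135 0.1258 [ 71.2 413.1]
   0.106 22 0.891 0.896 0.901 y 0.1117 0.124 [ 75.5 413.4]
   0.108 21 0.884 0.892 0.897 y 0.1117 0.124 [ 73.8 411.9]
   0.110 72 0.754 0.862 0.898 y 0.1117 0.1245 [ 74.6 405.4]
   0.112 135 0.763 0.844 0.895 y 0.1117 0.1248 [ 74.1 400.9]
   0.114 146 0.784 0.834 0.87 y 0.1117 0.1247 [ 74.6 397.7]
   0.116 118 0.8 0.826 0.857 y 0.1117 0.1245 [ 75.2 395. ]
   0.118 33 0.817 0.827 0.839 y 0.1117 0.1244 [ 76.  393.9]
[[391.52565355  78.77070778]
 [308.86354448  76.55438185]]
pin 202 [0.56838309 0.11591267 0.07933008] [0.56070573 0.10734853 0.07174186] [0.57748734 0.12762874 0.08974882]
291 3 (150, 200, 3)
```

The marker angle is about 0.829 rad. The quadrant's rim fits a hinge at (0.690, 0.077), which agrees with the handle geometry. Now I'll approach the handle.

>>> jog_arm(grip=[30, 30, 30, 30, 30, 30, 30, 30, 30], xyz=[[0.03, -0.22, 0], [0, 0, 0.5], [0, 0, 0.8], [0, 0, 0.8], [0, 0, 0.7], [0, 0, 0.4], [0, 0, 0], [0, 0, 0], [0, 0, 0]], dr=[[0, 0, 0], [0, 0, 0], [0, 0, 0], [0, 0, 0], [0, 0, 0], [0, 0, 0], [0, 0, 0], [0, 0, 0], [0, 0, 0]])

```text
time: 16.7
tool_pos: [0.5226, 0.0379, 0.1322]
ee_rot: [0.707, 0.707, 0.001, 0.001]
force: [-0.7, 1.5, 0.6]
grip_width: 0.0301
grip_force: 0.0
```

Run:
```python
from h import *
o=bot.observe();print(o['tool_pos'],o['grip_width'],o['force'])
```

```text
[0.52256306 0.03792209 0.13218964] 0.03008687419133889 [-0.69715344  1.48984078  0.56057811]
```

>>> jog_arm(grip=[30, 30, 30, 30, 5, 5, 5, 5, 5], xyz=[[0, -0.02, 0.25], [0, 0, 0.25], [0, 0, 0], [0, 0, 0], [0, 0, 0], [0, 0, 0], [0, 0, 0], [0, 0, 0], [0, 0, 0]], dr=[[0, 0, 0], [0, 0, 0], [0, 0, 0], [0, 0, 0], [0, 0, 0], [0, 0, 0], [0, 0, 0], [0, 0, 0], [0, 0, 0]])

```text
time: 17.82
tool_pos: [0.522, 0.0379, 0.1114]
ee_rot: [0.707, 0.707, 0.001, 0.001]
force: [5.0, 1.0, -1.4]
grip_width: 0.0061
grip_force: 45.8
```

>>> jog_arm(grip=[4, 4, 4, 4, 4, 4], xyz=[[0, 0.06, -0.29], [0, 0.085, -0.28], [0, 0.1, -0.28], [0, 0.12, -0.27], [0, 0, 0], [0, 0, 0]], dr=[[0, 0, 0], [0, 0, 0], [0, 0, 0], [0, 0, 0], [0, 0, 0], [0, 0, 0]])

```text
time: 18.58
tool_pos: [0.5359, 0.0378, 0.1552]
ee_rot: [0.707, 0.707, 0.0, 0.0]
force: [7.6, 0.1, -10.1]
grip_width: 0.0057
grip_force: 58.4
```

```bash
cat > st.py <<'E'
from h import *
o=bot.observe();p=o['tool_pos']
b=p-np.array([.0003,0,.0034]);d=b[[0,2]]-[.6897,.077]
print(p,o['force'],o['torque'],o['grip_width'],o['grip_force'],'R',np.hypot(*d),'theta',np.arctan2(d[1],-d[0])-.18246,o['time'])
E
python3 st.py
```

```text
[0.53587451 0.03784549 0.15519131] [  7.59139253   0.06772    -10.07520162] [ 5.65115946e-04 -1.04068643e+00 -8.49405357e-02] 0.005708512432054751 58.39121103286743 R 0.1713137668398635 theta 0.26932818624138494 18.575
```

>>> jog_arm(grip=[4, 4, 4, 4, 4, 4, 4, 4, 4, 4], xyz=[[0, 0.15, -0.26], [0, 0.16, -0.25], [0, 0.175, -0.24], [0, 0.19, -0.225], [0, 0.205, -0.21], [0, 0.22, -0.195], [0, 0.23, -0.18], [0, 0, 0], [0, 0, 0], [0, 0, 0]], dr=[[0, 0, 0], [0, 0, 0], [0, 0, 0], [0, 0, 0], [0, 0, 0], [0, 0, 0], [0, 0, 0], [0, 0, 0], [0, 0, 0], [0, 0, 0]])

```text
time: 19.82
tool_pos: [0.586, 0.0378, 0.2185]
ee_rot: [0.707, 0.707, -0.002, -0.002]
force: [-7.5, -2.3, 0.1]
grip_width: 0.0053
grip_force: 58.7
```

```bash
python3 st.py
cat > pin.py <<'E'
import sys; from h import *
np.set_printoptions(precision=4,suppress=True)
t=sys.argv[1]; snap('wrist',t); P,ok=cloud(t); g=load(t)['im'].max(-1)
H=np.array([.690,.0771])
a=np.arctan2(P[...,2]-H[1],H[0]-P[...,0]); r=np.hypot(P[...,2]-H[1],P[...,0]-H[0])
m=ok&(r>.1155)&(r<.128)&(a>.3)&(a<1.2)&(P[...,1]>.104)&(P[...,1]<.15)
n,l,s,c=cv2.connectedComponentsWithStats(m.astype(np.uint8))
for i in range(1,n):
    if s[i,4]>15:
        k=l==i; print(s[i],'a',np.percentile(a[k],[1,50,99]),'r',np.percentile(r[k],[1,99]),'y',np.percentile(P[k][:,1],[1,99]),'g',np.median(g[k]))
# lid surface fit over front strip
k=ok&(abs(P[...,1]-.09)<.014)&(r>.05)&(r<.145)&(a>.3)&(a<1.2)
q=P[k]
print('lid pts',k.sum(), 'median angle',np.median(a[k]))
# tip edge mids
for lo in(.114,.116,.118):
    k=ok&(g<75)&(abs(a-.83)<.2)&(r>=lo)&(r<lo+.002)&(P[...,1]>.1115)&(P[...,1]<.126)
    if k.sum()>3: print(lo,k.sum(),a[k].min(),a[k].max(),a[k].mean())
E
python3 pin.py w9
```

```text
[0.58603781 0.03775937 0.21850073] [-7.49218537 -2.3280912   0.10167238] [-0.34281655  1.4300581  -0.01978001] 0.005345566625980623 58.74004662036896 R 0.17285817269559664 theta 0.7430458292585811 19.825
[284  54  17  49 511] a [0.7227 0.751  0.7643] r [0.1166 0.1279] y [0.1041 0.1273] g 132.0
[310  59  12  30 248] a [0.8043 0.8307 0.853 ] r [0.1156 0.1185] y [0.1111 0.1247] g 62.0
lid pts 5228 median angle 0.7577783472001742
0.114 178 0.7854682854859207 0.8725514720314214 0.8407924911213713
0.116 177 0.8038884070237026 0.8615386398008911 0.8293510770896916
0.118 17 0.8216743169844307 0.8341105839016303 0.8269170832468354
```

```bash
cat >> pin.py <<'E'
from scipy.optimize import least_squares
k=ok&(r>.113)&(r<.129)&(abs(a-(float(sys.argv[2]) if len(sys.argv)>2 else .745))<.05)&(P[...,1]>.1165)&(P[...,1]<.127)&(g>80)
q=P[k][:,[0,2]]
f=least_squares(lambda p:np.hypot(*(q-p).T)-.0025,q.mean(0)-[0,.001],loss='soft_l1',f_scale=.0004)
d=f.x-H; print('pin fit n',len(q),'rms',np.sqrt(np.mean(f.fun**2)),'r',np.hypot(*d),'angle',np.arctan2(d[1],-d[0]), 'y',P[k][:,1].min(),P[k][:,1].max())
# lid underside/top plane: fit line in xz of top surface
k=ok&(P[...,1]>-.02)&(P[...,1]<.1)&(abs(a-(float(sys.argv[2]) if len(sys.argv)>2 else .745))<.06)&(r>.04)&(r<.13)
q=P[k][:,[0,2]]
f=least_squares(lambda p:(q[:,0]-H[0])*np.sin(p[0])+(q[:,1]-H[1])*np.cos(p[0])-p[1],[.8,.002],loss='soft_l1',f_scale=.0005)
print('lid plane n',len(q),'theta',f.x)
E
python3 pin.py w10; python3 st.py
```

```text
[284  54  18  49 515] a [0.7209 0.7505 0.7638] r [0.1164 0.1278] y [0.1041 0.1273] g 132.0
[310  59  11  30 255] a [0.8001 0.8311 0.8507] r [0.1155 0.1187] y [0.1111 0.1248] g 62.0
lid pts 5224 median angle 0.7576371761817178
0.114 191 0.7881693910467243 0.8750063415869848 0.8408990044981591
0.116 168 0.803889614497122 0.8518471065215304 0.8297530675484514
0.118 22 0.8197281348577129 0.8351045506997229 0.8275646239419209
pin fit n 227 rms 0.0015308768945838005 r 0.12091723847749823 angle 0.7345109039468487 y 0.11653009611696519 0.12688021885081038
lid plane n 12508 theta [0.7337 0.0024]
[0.5860435  0.03778358 0.21850333] [-7.41363627 -2.40300154 -0.10172897] [-0.35344418  1.42855172  0.05465672] 0.005404507148343026 58.73851239681244 R 0.1728568307437684 theta 0.7430811362958769 19.925
```

>>> jog_arm(grip=[4, 4, 4, 4, 4, 4, 4], xyz=[[0, 0.105, -0.075], [0, 0.105, -0.075], [0, 0.1, -0.07], [0, 0, 0], [0, 0, 0], [0, 0, 0], [0, 0, 0]], dr=[[0, 0, 0], [0, 0, 0], [0, 0, 0], [0, 0, 0], [0, 0, 0], [0, 0, 0], [0, 0, 0]])

```text
time: 20.8
tool_pos: [0.5987, 0.0377, 0.2278]
ee_rot: [0.707, 0.707, -0.002, -0.002]
force: [-8.2, -2.1, 1.2]
grip_width: 0.0052
grip_force: 58.8
```

```bash
python3 st.py; python3 pin.py w11 .825
```

```text
[0.5986577  0.03769533 0.22776421] [-8.20495735 -2.05512034  1.24349675] [-0.45337205  1.4537559  -0.06992305] 0.005215732646927586 58.803836703300476 R 0.17337712483120873 theta 0.8334558527654137 20.8
[276  54  19  49 646] a [0.8092 0.8396 0.8529] r [0.1156 0.1276] y [0.1042 0.1273] g 118.0
lid pts 4670 median angle 0.8474301753408862
0.114 149 0.8170191153302019 0.8760773221204831 0.8486617486905113
0.116 90 0.820180455537064 0.8550657170322307 0.8360978301398275
pin fit n 226 rms 0.0008450322691102302 r 0.1209204681755362 angle 0.8243479271669464 y 0.11653891229099303 0.12699650563946108
lid plane n 10405 theta [0.8245 0.0023]
```

>>> jog_arm(grip=[4, 4, 4, 4, 4, 4], xyz=[[0, 0.017, -0.012], [0, 0, 0], [0, 0, 0], [0, 0, 0], [0, 0, 0], [0, 0, 0]], dr=[[0, 0, 0], [0, 0, 0], [0, 0, 0], [0, 0, 0], [0, 0, 0], [0, 0, 0]])

```text
time: 21.6
tool_pos: [0.5991, 0.0377, 0.2281]
ee_rot: [0.707, 0.707, -0.002, -0.002]
force: [-7.9, -2.6, 1.0]
grip_width: 0.0053
grip_force: 58.7
```

```bash
python3 st.py; python3 pin.py w12 .829
python3 - <<'E'
from h import *
snap('scene','s2'); 
a=cv2.resize(load('w12')['im'][20:140,220:420],None,fx=3.9,fy=3.9,interpolation=cv2.INTER_CUBIC)
cv2.imwrite('pics/k.png',a)
P,ok=cloud('s2'); r=np.hypot(P[...,0]-.469,P[...,1]-.038); q=P[ok&(r<.028)&(P[...,2]>.04)&(P[...,2]<.08)]; t=q[q[:,2]>.068]; print('insert',len(q),q[:,2].max(),t.mean(0))
P2,ok2=cloud('w12');
E
```

```text
[0.59910904 0.0376908  0.22805638] [-7.85226405 -2.61128808  1.01171481] [-0.30192539  1.53202108 -0.08930798] 0.005347536230505409 58.688369393348694 R 0.17338850466593828 theta 0.8365561047145622 21.6
[275  54  19  49 611] a [0.8153 0.8417 0.8548] r [0.1156 0.1276] y [0.1041 0.1274] g 119.0
lid pts 4657 median angle 0.8503604926258589
0.114 153 0.8231746519598846 0.8743989101322708 0.8479631064603257
0.116 73 0.8269134328121559 0.8519851526838027 0.8370733591756662
pin fit n 221 rms 0.0009378870846609456 r 0.1209832279140542 angle 0.8263026825944868 y 0.1165380599604639 0.1269815645726352
lid plane n 10413 theta [0.8273 0.0023]
insert 236 0.07388104784216913 [0.46785344 0.03560373 0.07072342]
```

View pics/k.png

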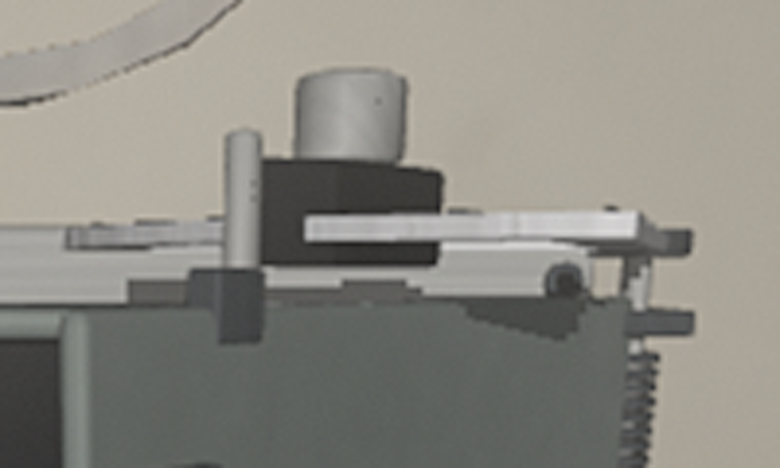

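The pin, near (243,200), stands right at the marker's point. About 0.002 rad remains, so I'll make one small nudge.

>>> jog_arm(grip=[4, 4, 4, 4, 4, 4, 4, 4], xyz=[[0, 0.01, -0.007], [0, 0, 0], [0, 0, 0], [0, 0, 0], [0, 0, 0], [0, 0, 0], [0, 0, 0], [0, 0, 0]], dr=[[0, 0, 0], [0, 0, 0], [0, 0, 0], [0, 0, 0], [0, 0, 0], [0, 0, 0], [0, 0, 0], [0, 0, 0]])

```text
time: 22.7
tool_pos: [0.5994, 0.0377, 0.2282]
ee_rot: [0.707, 0.707, -0.002, -0.002]
force: [-8.0, -1.7, 0.9]
grip_width: 0.0052
grip_force: 58.7
```

```bash
python3 st.py; python3 pin.py w13 .829 | tail -2; python3 pin.py w14 .829 | tail -2; python3 -c "
from h import *
print(bot.finish_job())"
```

```text
[0.59942634 0.03770454 0.22823459] [-8.01165119 -1.69971235  0.90368448] [-0.42944042  1.55957281  0.00903375] 0.0052421031688637465 58.665985465049744 R 0.17337432101602443 theta 0.8386534813866366 22.7
pin fit n 218 rms 0.0010924597612908158 r 0.12081515345283526 angle 0.8292949021327455 y 0.11654994993251895 0.12699271550755697
lid plane n 10254 theta [0.8298 0.0023]
pin fit n 222 rms 0.0010400455108513168 r 0.1207971411137004 angle 0.8297259756315422 y 0.11657835396508862 0.12699483459636887
lid plane n 10248 theta [0.8301 0.0022]
the job is handed in; nothing more can be done
None
```

I handed the job in: the insert sits flat between the nest's three pins and is released, and the fingers hold the lid at about 0.830 rad, against about 0.829 rad measured for the marker's point.

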